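Fish a stuck vial out from under the stock rack

TASK

A square vial with a blue label has slid under the low wire rack and is pinned there by a sprung plate. Take the reacher by its grip, squeeze its trigger just hard enough to hold the vial (it cracks if crushed), draw it out flat along the table onto the green mat, let it go there, clear of the rack, and back the reacher off before leaving it lying on the table away from the vial. Never touch the vial with the robot's own fingers, do not push hard on the rack, and leave everything else as it is.

Things in the scene. Friction and masses are not known exactly. Their poses are not given: they have to be found in the camera images.
- vial_center (a point): Centre of the vial to fetch, half-way up (14 mm), mid-length. Clear square vial lying under the rack: 28 x 28 mm section, 86 mm long with its round beige plug (22 mm across, last 14 mm); blue label on top. y axis runs along it from the plug end (-43 mm, towards the rack's open front) to the base (+43 mm); the square body spans -29 to +43 mm. z up.
- vial: The vial as a whole, about 50 to 85 g; origin on its underside at mid-length. It cracks if one jaw presses it with more than about 18 N. About 4 to 9 N of pull draws it from under the plate.
- rack_front (a point): Low steel wire rack, fixed. Point at table level, middle of its open front edge; +y points into the rack (depth), x along the front, z up. Posts 14 mm thick, 150 mm tall at x = -120 and +120 mm, depths 0 and 250 mm. Wire deck: underside 62 mm above the table.
- rack: The rack; origin at rack_front, same axes. On the deck's rear stands a fixed tray of vials (x -113 to +113 mm, from depth 148 mm, top 136 mm above the table). Under the deck a sprung clear plate (x -55 to +55, depth 95 to 140 mm, underside 28 mm above the table) presses the vial's rear half down with 5 to 6 N; it drops a few mm when the vial is gone.
- mat_center (a point): Centre of the flat green mat on the table before the rack's front, 150 x 150 mm, under 1 mm thick (no step to feel), axes as the rack's: it spans 20 to 170 mm before the front edge.
- reacher_grip (a point): Point midway between the outer faces of the reacher's grip and trigger, 34 mm above its underside. +y points along the reacher to its jaws, z up. White fixed grip block: x -28 to 0, y -32 to +32 mm, 58 mm high. Red trigger plate: outer face at x = +28 mm, y -28 to +28, 10 to 56 mm high. 56 mm wide over both: pinch along x from above.
- reacher: The reacher, lying flat on the table, 290 g; origin on the underside straight below reacher_grip, same axes. Shaft 14 mm thick along x = 0, centre 18 mm high, to a cross-piece (76 mm wide, 30 mm high, y 161 to 175 mm) that carries the jaws. As two fingers squeeze the trigger, grip, shaft and jaws shift in the hand towards the reacher's +x by half the trigger travel.
- reacher_mouth (a point): Point midway between the jaws, 200 mm ahead (+y) of reacher_grip, 15 mm above the reacher's underside, same axes. Two flat rubber jaws reach 25 mm either way from it along y, 5 to 25 mm high, 44 mm apart when open. With something held, each jaw presses (pinch - spring) / 1.2: about 4 N at 16 N of pinch, 8 N at 22 N, 15 N at 30 N.
- trigger (a joint): Trigger travel: 0 released (jaws open) to 0.018 m fully squeezed; a spring returns it (8 N to start, 11 to 12 N with the jaws on the vial, so a pinch under 7 N leaves the jaws open). Each jaw moves in by 0.6 x this travel: about 13 mm closes them on the vial.
- jaw_palm: Reacher jaw on its -x side; origin at the middle of the jaw.
- jaw_trigger: Reacher jaw on its +x side (trigger side); origin at the middle of the jaw.
- vial_a: Bystander: standing square vial, yellow label; leave it alone. Origin at the middle of its underside.
- vial_b: Bystander: standing square vial, orange label; leave it alone. Origin at the middle of its underside.
- vial_c: Bystander: standing square vial, green label; leave it alone. Origin at the middle of its underside.
- dish: Bystander: flat round glass dish; leave it alone. Origin at the middle of its underside.
- jar: Bystander: small jar with blue cap; leave it alone. Origin at the middle of its underside.
- brush: Bystander: brush lying; leave it alone. Origin at the middle of its underside.
- flask: Bystander: small bottle; leave it alone. Origin at the middle of its underside.
Not all that is in view belongs to the job. What is shaped like the vial but pink or purple is not meant.

How it is judged:
By the outcome, as a careful person would: the job done as asked, in the order asked, and still so for the second after the job is handed in, with the robot touching nothing.
It also fails if it takes over 61 s, if anything falls off the work surface, if the arm or the gripper's body presses on something with over 40 N, if the wrist force passes 120 N, or if a joint passes its speed limit or range.

ROBOT

A 6-joint arm with a two-finger parallel gripper is mounted at the origin on the work surface. World frame = base frame: x ahead of the robot, y to its left, z up, the work surface at z = 0. Lengths are in mm, angles in rad, forces in N, time in s.
With the tool pointing down it reaches from about 275 to 1000 mm from the base axis. Payload 8.4 kg.
Tool frame: the origin (TCP) lies on the centre line of the jaws, within the pads' length; the fingertips stand r.tip_reach ahead of it and the grasp point (between the pads) lies 3 mm ahead of it (r.tip_reach is the distance from the TCP to the fingertips, in mm); z points along the fingers, y is the direction in which the jaws open and shut (so a half turn about z gives the same grasp; the last joint's range is limited). The gripper opens to 85 mm and grips with 20 to 120 N. Pads are 22 mm wide; open, the fingers measure 114 mm over their backs; the gripper's body (76 mm by 85 mm) begins 54 mm behind the grasp point. The pads swing forward as they close: fully open they stand 13 mm farther back than shut.
Start: joints at [1.249, 0.353, 1.633, -0, 1.155, -0.002], TCP at [196.484, 593.315, 253.281] pointing down, gripper open.
Joint ranges: [-2.63, 2.63], [-0.92, 2.1], [0.06, 2.66], [-1.3, 4.44], [0, 2.69], [-3.02, 3.02]. Speed limits (rad/s): [2.22, 2.22, 2.79, 3.14, 3.14, 3.14].

INTERFACE

Orientations are given as [roll, pitch, yaw] about the fixed x, y, z axes, in that order (R = Rz(yaw) Ry(pitch) Rx(roll)).
In Python, from rig import sense, optics, r, nets gives the robot as it stands. The module is installed in compiled form; this text tells all that it offers.
- The arm moves only by the tool carry_out, never from a script. Its argument "increments" is a list that holds one entry, the list of rows, each a list of 6 numbers: the shift along the tool's x, y, z normalised to -1 to 1, where 1 is 40 cm, then the turn, a rotation vector about the tool's x, y, z normalised to -1 to 1, where 1 is 60 degrees. A call has 1 to 5 rows; each row is the pose to reach, as a shift and turn from the pose commanded when the call began, along the tool's axes at that moment; what a row does not reach only later rows make up. A row lasts 1/12 s, in which the tool goes at most 41.7 mm and 7.16 degrees, less where a joint would pass 70% of its speed; a pose out of reach is approached as far as the arm can. A call with a number of a shift or a turn outside -1 to 1 is refused whole. A call with a gripper value outside its range is refused whole. "hand" is the closure, from 0 (fully open) to 1 (shut), set as the call begins (left out, the last holds). The fingers move at their own pace and stop on an object; "squeeze" is the grip in N (left out, the last holds). Time passes only in rows, so rows that repeat a pose let the fingers close. It gives the time, the measured TCP pose, the force and the opening at its end, in the units of the state.
- sense(): the state, without advancing time (a new reading comes with each control period).
- optics.grab_frame(name): name is "side" or "top"; returns a dict with "img" (400x640x3 uint8, red, green, blue), "range_z" (400x640 float32, mm along the optical axis (not along the pixel's ray), 0 where there is no reading), "fov_y" (degrees; the focal length in pixels is half the picture's height over the tangent of half this angle, whatever the lens; pixels are square), "cx", "cy" (the principal point, pixels), "R" (3x3) and "t" (3): a world point X has camera coordinates R X + t. Camera axes: x right, y down, z forward; pixel columns grow to the right and rows downward; lengths in mm; the calibration is good to about 2 mm. A picture is of the moment at which its call begins.
- r.sign_off(): hands the job in, once; it reports no verdict.
Trained networks look in the newest picture that a camera, given by its name, has taken for a name from the list of things; names that differ only in an ending like _2 or _b are one class to them, and where a whole thing is asked for, a point or a joint stands for the part that bears it (a point fixed in the world has none). Each returns a list of dicts, best first, with "confidence" (0 to 1); they miss things now and then, are a little off and sometimes report something else, mostly with a low value. They report only what shows in the picture. A call takes as long as a camera call. They do not tell look-alikes from the thing itself.
- nets.trace(target, camera): "mask" (400x640 bool, what is visible of it).
- nets.tip_of(target, camera): "point" ([x, y, z] in mm, in world coordinates, good to about 4 mm: a listed point, or the origin of a listed thing).
The state is a dict: "clock": time; "qpos": joint angles; "qvel": joint speeds; "joint_efforts": joint torques, N m; "eef_pos": TCP position; "tcp_rot": TCP orientation; "contact_force": force on the tool from outside, world axes, zero at the start; "wrist_torque": the same for the moment, N m; "opening": opening from 0.0 (shut) to 1.0 (fully open).
Only numpy, scipy, OpenCV 4.12 (cv2) and the standard library are available. Lean on these libraries where they do the work, as an engineer would, in place of code of your own. Each camera call takes 0.05 s, during which the arm holds its last target.

## Working session

There is one attempt and no reset: what is moved stays moved. The work goes in short steps, Python scripts to look and compute and a tool call to move; the robot and the scene stay as the last step left them, time stands still between calls to the robot, and variables do not carry over. Pictures are saved under pics/ and viewed, and the job is handed in when it is done.

Besides the shell and the picture viewer there is one more tool, called after "Request:" by a JSON object that holds its "op" and its "data". carry_out: Moves the arm, as the interface text tells. Its arguments: {"type":"object","properties":{"increments":{"type":"array","items":{"type":"array","items":{"type":"array","items":{"type":"number","minimum":-1,"maximum":1}}}},"hand":{"type":"number"},"squeeze":{"type":"number"}},"required":["increments"]}

```bash
mkdir -p pics
cat > h.py <<'E'
import numpy as np, cv2
from rig import sense, optics, r, nets
def K(f):
    h=f["img"].shape[0]; fl=h/2/np.tan(np.radians(f["fov_y"])/2); return fl
def unproj(f,u,v,z=None):
    fl=K(f); z=f["range_z"][int(v),int(u)] if z is None else z
    c=np.array([(u-f["cx"])/fl*z,(v-f["cy"])/fl*z,z]); return np.asarray(f["R"]).T@(c-f["t"])
def onplane(f,u,v,h):
    fl=K(f); R=np.asarray(f["R"]); o=-R.T@f["t"]; d=R.T@np.array([(u-f["cx"])/fl,(v-f["cy"])/fl,1]); return o+d*(h-o[2])/d[2]
def proj(f,X):
    c=np.asarray(f["R"])@np.asarray(X,float)+f["t"]; fl=K(f); return f["cx"]+fl*c[0]/c[2], f["cy"]+fl*c[1]/c[2]
def save(f,n): cv2.imwrite("pics/"+n,f["img"][:,:,::-1])
E
python3 - <<'E'
from h import *
print(sense()); print(r.tip_reach)
for n in("side","top"):
    f=optics.grab_frame(n); save(f,n+"0.png"); print(n,f["fov_y"],f["cx"],f["cy"],(-np.asarray(f["R"]).T@f["t"]).round())
    for t in["vial_center","rack_front","mat_center","reacher_grip","reacher_mouth","reacher","jaw_palm","jaw_trigger","vial_a","dish","jar","brush","flask"]:
        print(t,[(np.round(d["point"]).tolist(),round(d["confidence"],2),np.round(proj(f,d["point"])).tolist()) for d in nets.tip_of(t,n)])
E
```

```text
{'clock': 0.0, 'qpos': array([ 1.24858722e+00,  3.53649217e-01,  1.63413270e+00,  2.20904215e-05,
        1.15517513e+00, -2.41153100e-03]), 'qvel': array([ 1.73285872e-03, -5.49035243e-04, -3.37826935e-04,  9.65549947e-04,
        2.05263173e-05, -1.18192649e-03]), 'joint_efforts': array([-2.94482954e-03, -6.05255628e+01, -3.42058146e+01, -2.91840161e-04,
        9.85336985e-03, -2.07522464e-05]), 'eef_pos': array([196.3463553 , 592.89732914, 252.56159641]), 'tcp_rot': array([-3.14022831e+00, -2.34877945e-05,  2.82178613e+00]), 'contact_force': array([-0.05322904,  0.47804369, -0.01996628]), 'wrist_torque': array([ 0.00654742, -0.04492353, -0.00852923]), 'opening': 0.9980736763317175}
22.0
side 56.95341129364561 320.99331514757813 201.15990899474704 [  94. -727.  584.]
vial_center [([321.0, 122.0, 12.0], 0.7, [250.0, 223.0]), ([503.0, 229.0, 13.0], 0.62, [293.0, 191.0]), ([717.0, 240.0, 15.0], 0.5, [347.0, 174.0])]
rack_front [([504.0, 223.0, -2.0], 0.7, [294.0, 196.0])]
mat_center [([549.0, 46.0, -2.0], 0.94, [334.0, 218.0])]
reacher_grip [([509.0, -314.0, 30.0], 0.96, [406.0, 292.
[... 1608 characters left out ...]
 [169.0, 258.0])]
jaw_trigger [([458.0, -120.0, 18.0], 0.63, [368.0, 232.0]), ([500.0, -314.0, 39.0], 0.45, [434.0, 218.0])]
vial_a [([720.0, 238.0, 1.0], 0.78, [250.0, 145.0]), ([741.0, 2.0, 2.0], 0.69, [327.0, 139.0]), ([500.0, 223.0, -1.0], 0.57, [253.0, 217.0]), ([755.0, -217.0, 3.0], 0.45, [399.0, 135.0]), ([747.0, -113.0, -2.0], 0.42, [365.0, 138.0])]
dish [([299.0, 266.0, 3.0], 0.93, [238.0, 284.0]), ([754.0, -219.0, 2.0], 0.34, [399.0, 136.0])]
jar [([376.0, 472.0, 2.0], 0.95, [169.0, 258.0]), ([638.0, 466.0, 0.0], 0.33, [174.0, 171.0])]
brush [([448.0, -440.0, -1.0], 0.69, [472.0, 236.0]), ([500.0, 221.0, 1.0], 0.3, [254.0, 217.0])]
flask [([642.0, 467.0, 1.0], 0.8, [173.0, 169.0])]
```

View pics/side0.png

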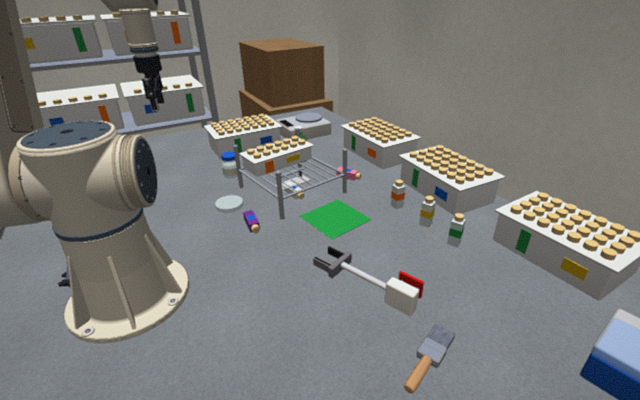

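View pics/top0.png

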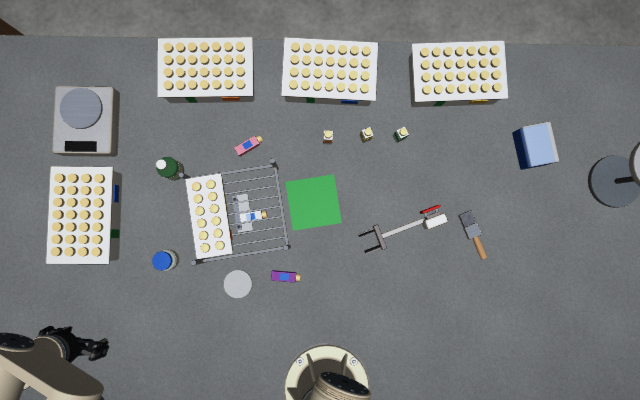

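Run:
```python
from h import *
t=cv2.imread("pics/top0.png"); s=cv2.imread("pics/side0.png")
cv2.imwrite("pics/c1.png",cv2.resize(t[110:260,200:400],None,fx=4,fy=4,interpolation=cv2.INTER_CUBIC))
cv2.imwrite("pics/c2.png",cv2.resize(s[120:270,220:370],None,fx=4,fy=4,interpolation=cv2.INTER_CUBIC))
cv2.imwrite("pics/c3.png",cv2.resize(t[190:270,340:500],None,fx=5,fy=5,interpolation=cv2.INTER_CUBIC))
```

```text
(no output)
```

View pics/c1.png

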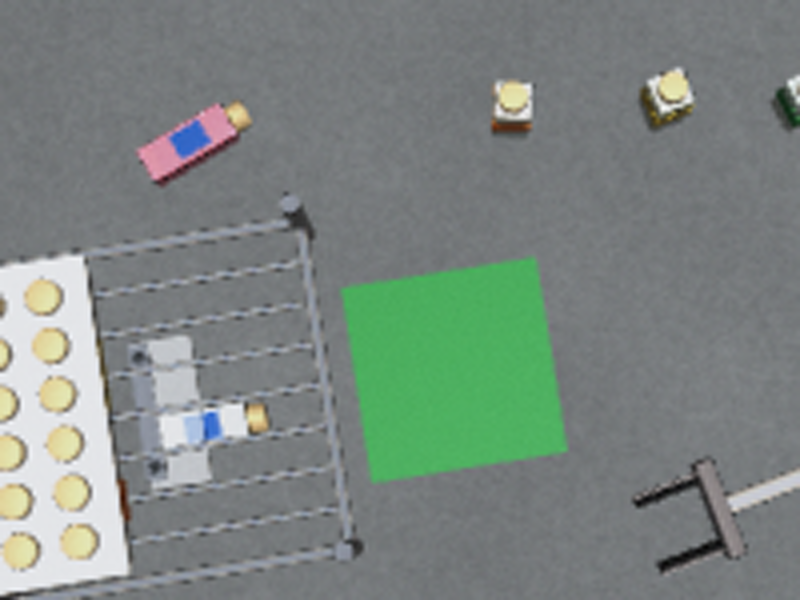

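View pics/c2.png

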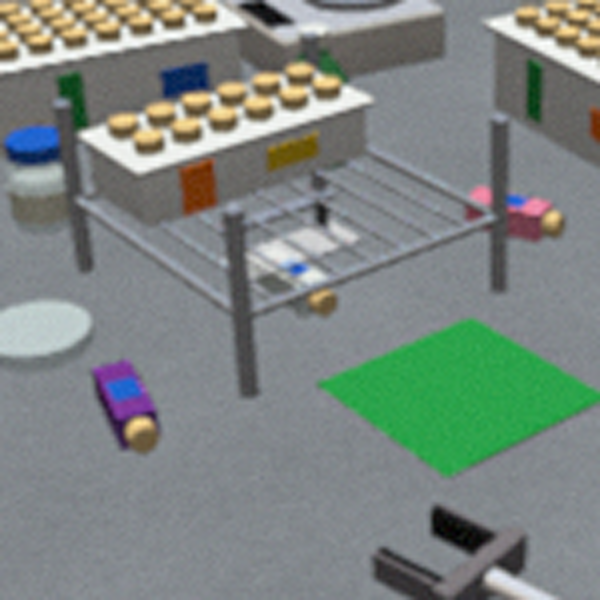

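View pics/c3.png

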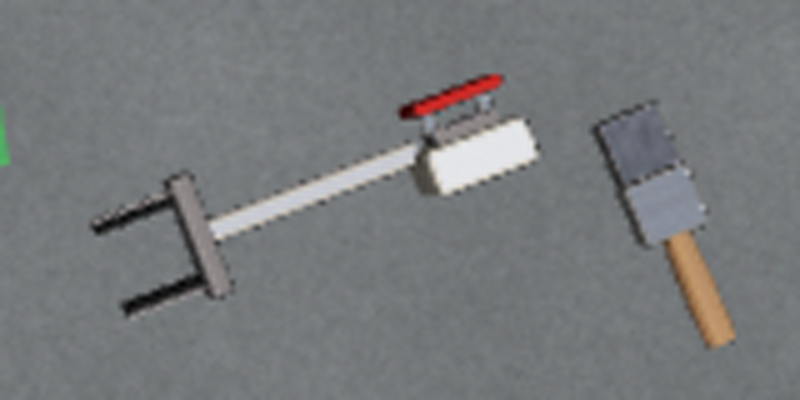

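Candidates for the vial in the top picture: the clear one under the rack (252,216), the pink one (249,145) and the purple one (287,276). I choose the clear one at (252,216), and the crops confirm it: blue label, plug towards the mat, plate over its rear half. Next I measure the poses.

Run:
```python
from h import *
f=optics.grab_frame("top"); I=f["img"]; hsv=cv2.cvtColor(I,cv2.COLOR_RGB2HSV)
m=((hsv[...,0]>50)&(hsv[...,0]<70)&(hsv[...,1]>150)).astype(np.uint8); m[:170]=0;m[235:]=0;m[:,:280]=0;m[:,345:]=0
p=np.argwhere(m); W=np.array([onplane(f,u,v,1)[:2] for v,u in p],np.float32)
print("mat",cv2.minAreaRect(W))
s=optics.grab_frame("side"); hs=cv2.cvtColor(s["img"],cv2.COLOR_RGB2HSV)
ms=((hs[...,0]>50)&(hs[...,0]<70)&(hs[...,1]>150)); ms[:195]=0;ms[240:]=0;ms[:,:295]=0;ms[:,375:]=0
print("mat side",cv2.minAreaRect(np.array([onplane(s,u,v,1)[:2] for v,u in np.argwhere(ms)],np.float32)))
# posts tops front
for n,u,v in[("p1",200+290/4,110+203/4),("p2",200+348/4,110+548/4)]: print(n,onplane(f,u,v,150).round(1))
print("front base side",onplane(s,220+248/4,120+392/4,0),onplane(s,220+498/4,120+288/4,0))
# vial
for n,u,v,h in[("plugtip",268,417,14),("plugtop centre",255,417,25),("label",205,427,28),("body front mid",245,421,28),("bodyend",160,431,28)]:
    print(n,onplane(f,200+u/4,110+v/4,h).round(1))
for n,u,v,h in[("plugtip s",322,303,14),("label s",297,268,28)]: print(n,onplane(s,220+u/4,120+v/4,h).round(1))
# reacher
for n,u,v,h in[("shaft near",415,152,25),("shaft far",217,230,25),("cp a",181,180,30),("cp b",221,291,30),("jawtip +x",97,228,25),("jawtip -x",127,309,25),("grip tl",428,154,58),("grip tr",524,123,58),("grip br",537,156,58),("grip bl",442,192,58),("trig l",404,112,56),("trig r",501,77,56)]:
    print(n,onplane(f,340+u/5,190+v/5,h).round(1))
for t in["vial_center","reacher_grip","reacher_mouth"]:
  for nn in("top","side"):
    print(t,nn,[np.round(d["point"],1).tolist() for d in nets.tip_of(t,nn)])
red=((hsv[...,0]<6)|(hsv[...,0]>174))&(hsv[...,1]>150); red[:195]=0;red[225:]=0;red[:,:410]=0;red[:,450:]=0
print("red",cv2.minAreaRect(np.array([onplane(f,u,v,56)[:2] for v,u in np.argwhere(red)],np.float32)))
wh=(I.min(2)>190); wh[:205]=0;wh[235:]=0;wh[:,:420]=0;wh[:,455:]=0
print("grip",cv2.minAreaRect(np.array([onplane(f,u,v,58)[:2] for v,u in np.argwhere(wh)],np.float32)))
z=f["range_z"]; print(unproj(f,437,222),unproj(f,250,216),unproj(f,431,209))
```

```text
Traceback (most recent call last):
cv2.error: OpenCV(4.12.0) /io/opencv/modules/imgproc/src/convhull.cpp:143: error: (-215:Assertion failed) total >= 0 && (depth == CV_32F || depth == CV_32S) in function 'convexHull'
```

```bash
cat > meas.py <<'E'
from h import *
f=optics.grab_frame("top"); I=f["img"]; hsv=cv2.cvtColor(I,cv2.COLOR_RGB2HSV)
def g(hs): return (hs[...,0]>40)&(hs[...,0]<85)&(hs[...,1]>110)
print(hsv[203,313])
def rect(f,m,h):
    p=np.argwhere(m); 
    return cv2.minAreaRect(np.array([onplane(f,u,v,h)[:2] for v,u in p],np.float32)) if len(p)>5 else None
m=g(hsv); m[:170]=0;m[235:]=0;m[:,:280]=0;m[:,345:]=0
print("mat",rect(f,m,1))
s=optics.grab_frame("side"); hs=cv2.cvtColor(s["img"],cv2.COLOR_RGB2HSV)
ms=g(hs); ms[:195]=0;ms[240:]=0;ms[:,:295]=0;ms[:,375:]=0
print("mat side",rect(s,ms,1))
for n,u,v in[("p1",200+290/4,110+203/4),("p2",200+348/4,110+548/4)]: print(n,onplane(f,u,v,150).round(1))
print("front base side",onplane(s,220+248/4,120+392/4,0),onplane(s,220+498/4,120+288/4,0))
for n,u,v,h in[("plugtip",268,417,14),("plugtop centre",255,417,25),("label",205,427,28),("body front mid",245,421,28),("bodyend",160,431,28)]:
    print(n,onplane(f,200+u/4,110+v/4,h).round(1))
for n,u,v,h in[("plugtip s",322,303,14),("label s",297,268,28)]: print(n,onplane(s,220+u/4,120+v/4,h).round(1))
for n,u,v,h in[("shaft near",415,152,25),("shaft far",217,230,25),("cp a",181,180,30),("cp b",221,291,30),("jawtip +x",97,228,25),("jawtip -x",127,309,25),("grip tl",428,154,58),("grip tr",524,123,58),("grip br",537,156,58),("grip bl",442,192,58),("trig l",404,112,56),("trig r",501,77,56)]:
    print(n,onplane(f,340+u/5,190+v/5,h).round(1))
for t in["vial_center","reacher_grip","reacher_mouth"]:
  for nn in("top","side"):
    print(t,nn,[np.round(d["point"],1).tolist() for d in nets.tip_of(t,nn)])
red=((hsv[...,0]<6)|(hsv[...,0]>174))&(hsv[...,1]>150); red[:195]=0;red[225:]=0;red[:,:410]=0;red[:,450:]=0
print("red",rect(f,red,56))
wh=(I.min(2)>190); wh[:205]=0;wh[235:]=0;wh[:,:420]=0;wh[:,455:]=0
print("grip",rect(f,wh,58))
print(unproj(f,437,222),unproj(f,250,216),unproj(f,431,209))
E
python3 meas.py
```

```text
[ 66 144 175]
mat ((547.7919921875, 43.64860916137695), (148.51622009277344, 148.30361938476562), 9.654120445251465)
mat side ((549.2255249023438, 43.13552474975586), (149.31991577148438, 148.7940673828125), 9.45388412475586)
p1 [649.2 155.6 150. ]
p2 [415.  113.1 150. ]
front base side [416.41735247 118.68429673   0.        ] [653.64561263 156.73985427   0.        ]
plugtip [508.8 181.3  14. ]
plugtop centre [508.3 189.9  25. ]
label [500.4 226.4  28. ]
body front mid [505.1 196.9  28. ]
bodyend [497.2 259.5  28. ]
plugtip s [509.8 185.8  14. ]
label s [507.3 224.1  28. ]
shaft near [ 493.9 -285.3   25. ]
shaft far [ 446.5 -166.5   25. ]
cp a [ 476.  -144.3   30. ]
cp b [ 410.5 -168.    30. ]
jawtip +x [447.2 -94.8  25. ]
jawtip -x [ 399.3 -112.8   25. ]
grip tl [ 491.7 -285.2   58. ]
grip tr [ 510.3 -341.8   58. ]
grip br [ 491.1 -349.2   58. ]
grip bl [ 469.6 -293.2   58. ]
trig l [ 516.3 -271.7   56. ]
trig r [ 537.3 -329.1   56. ]
vial_center top [[501.1, 227.4, 14.0], [331.5, 117.9, 12.9], [717.7, 240.2, 15.5]]
vial_center side [[324.3, 123.6, 16.0], [717.0, 241.7, 14.6], [498.2, 229.9, 14.9]]
reacher_grip top [[502.2, -312.3, 33.2], [499.7, 225.5, 16.0]]
reacher_grip side [[509.0, -311.4, 30.0], [438.4, -125.9, 14.4]]
reacher_mouth top [[436.8, -123.8, 16.4]]
reacher_mouth side [[437.7, -122.5, 17.4]]
red ((526.5106201171875, -298.0031433105469), (7.516422271728516, 59.95269775390625), 20.873546600341797)
grip ((490.3458557128906, -308.076171875), (28.05649757385254, 76.98269653320312), 15.595046043395996)
[ 488.52316643 -318.75998785   57.5798405 ] [502.72394434 230.44405562  25.41293877] [ 526.26631602 -300.78006174   60.21137691]
```

```bash
cat > go.py <<'E'
import sys
from h import *
from scipy.spatial.transform import Rotation as Ro
# go.py x y z ang(deg, of tool y)  -> row
x,y,z,a=map(float,sys.argv[1:5]); s=sense()
R=Ro.from_euler('xyz',s["tcp_rot"]); a=np.radians(a)
Ty=np.array([np.cos(a),np.sin(a),0]);Tz=np.array([0,0,-1.]);Tx=np.cross(Ty,Tz)
T=Ro.from_matrix(np.c_[Tx,Ty,Tz])
d=R.inv().apply(np.array([x,y,z])-s["eef_pos"]); w=(R.inv()*T).as_rotvec()
print("t",round(s["clock"],2),"pos",s["eef_pos"].round(1),"F",s["contact_force"].round(1),"op",round(s["opening"],3),"yang",np.degrees(np.arctan2(*(R.apply([0,1,0])[[1,0]]))).round(2))
print("mm",d.round(1),"deg",np.degrees(w).round(1)); print("ROW",(d/400).round(4),(np.degrees(w)/60).round(4))
E
python3 go.py 504.5 -311.5 180 20.9
```

```text
t 1.85 pos [196.5 593.3 253.3] F [-1.8 -0.3 -0.7] op 1.002 yang 71.68
mm [-576.8 -762.2   73.3] deg [ 0.   0.  50.8]
ROW [-1.442  -1.9054  0.1833] [0.     0.     0.8463]
```

Request:
{"op": "carry_out", "data": {"increments": [[[-0.3,-0.4,0,0,0,0.5],[-0.3,-0.4,0,0,0,0.5],[-0.3,-0.4,0,0,0,0.5],[-0.3,-0.4,0,0,0,0.5],[-0.3,-0.4,0,0,0,0.5]]], "hand": 0}}

```text
clock: 2.27
eef_pos: [260.2, 401.1, 253.1]
tcp_rot: [-3.141, 0.001, 2.291]
contact_force: [1.2, 0.8, 0.3]
opening: 0.999
```

```bash
python3 go.py 504.5 -311.5 180 20.9
```

```text
t 2.27 pos [260.2 401.1 253.1] F [1.2 0.8 0.3] op 0.999 yang 41.26
mm [-696.7 -286.3   73.7] deg [-0.   0.  20.4]
ROW [-1.7418 -0.7156  0.1842] [-0.0004  0.0006  0.3393]
```

Request:
{"op": "carry_out", "data": {"increments": [[[-0.46,-0.19,0,0,0,0.34],[-0.46,-0.19,0,0,0,0.34],[-0.46,-0.19,0,0,0,0.34],[-0.46,-0.19,0,0,0,0.34],[-0.46,-0.19,0,0,0,0.34]]]}}

```text
clock: 2.68
eef_pos: [325.8, 213.3, 253.5]
tcp_rot: [3.141, 0.0, 1.942]
contact_force: [0.4, 1.2, 0.2]
opening: 1.001
```

Request:
{"op": "carry_out", "data": {"increments": [[[-0.5,0,0,0,0,0],[-0.5,0,0,0,0,0],[-0.5,0,0,0,0,0],[-0.5,0,0,0,0,0],[-0.5,0,0,0,0,0]]]}}

```text
clock: 3.1
eef_pos: [398.9, 26.7, 253.8]
tcp_rot: [3.14, 0.001, 1.942]
contact_force: [0.8, 0.9, 0.3]
opening: 1.005
```

```bash
python3 go.py 504.5 -311.5 150 20.9
```

```text
t 3.1 pos [398.9  26.7 253.8] F [0.8 0.9 0.3] op 1.005 yang 21.25
mm [-353.5  -24.3  104. ] deg [0.1 0.  0.3]
ROW [-0.8836 -0.0606  0.26  ] [0.0012 0.0007 0.0058]
```

Request:
{"op": "carry_out", "data": {"increments": [[[-0.48,-0.035,0.1,0,0,0.006],[-0.48,-0.035,0.1,0,0,0.006],[-0.48,-0.035,0.1,0,0,0.006],[-0.48,-0.035,0.1,0,0,0.006],[-0.48,-0.035,0.1,0,0,0.006]]]}}

```text
clock: 3.52
eef_pos: [455.4, -157.8, 212.9]
tcp_rot: [3.141, 0.001, 1.935]
contact_force: [0.5, 0.6, -0.1]
opening: 1.0
```

Request:
{"op": "carry_out", "data": {"increments": [[[-0.4,-0.025,0.15,0,0,0],[-0.4,-0.025,0.15,0,0,0],[-0.4,-0.025,0.15,0,0,0],[-0.4,-0.025,0.15,0,0,0],[-0.4,-0.025,0.15,0,0,0]]]}}

```text
clock: 3.93
eef_pos: [503.6, -312.7, 150.9]
tcp_rot: [-3.141, 0.001, 1.934]
contact_force: [-0.7, 0.4, 0.1]
opening: 0.997
```

```bash
python3 go.py 504.5 -311.5 37 20.9
python3 - <<'E'
from h import *
for n,(u0,v0,u1,v1) in dict(top=(350,180,500,260),side=(310,220,470,330)).items():
    f=optics.grab_frame(n); c=f["img"][v0:v1,u0:u1,::-1]
    cv2.imwrite(f"pics/a_{n}.png",cv2.resize(c,None,fx=5,fy=5,interpolation=cv2.INTER_CUBIC))
E
```

```text
t 3.93 pos [ 503.6 -312.7  150.9] F [-0.7  0.4  0.1] op 0.997 yang 20.78
mm [  1.    1.4 113.9] deg [-0.   0.1 -0.1]
ROW [0.0024 0.0034 0.2848] [-0.0005  0.0011 -0.0019]
```

View pics/a_top.png

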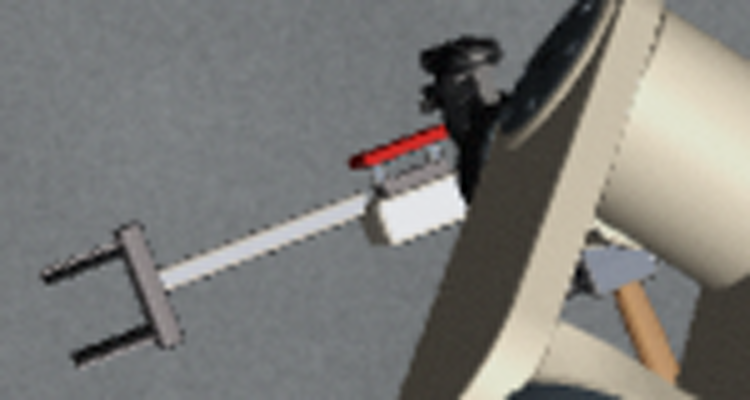

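View pics/a_side.png

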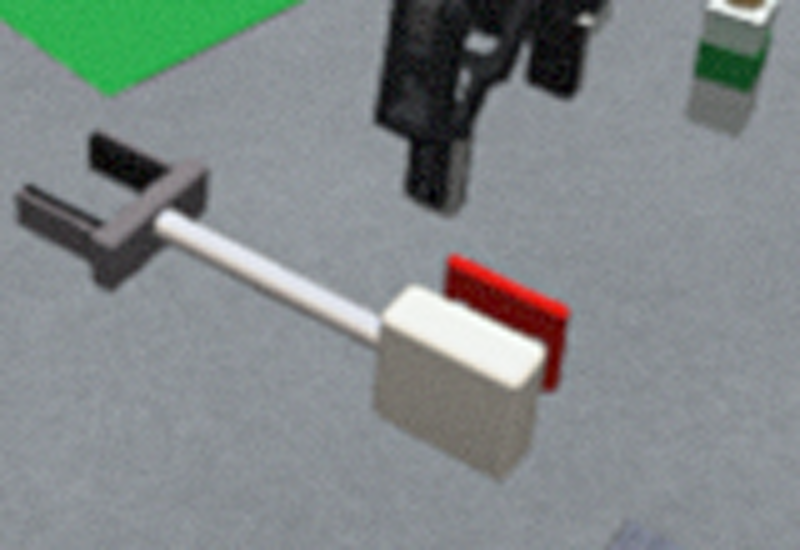

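Request:
{"op": "carry_out", "data": {"increments": [[[0.0025,0.003,0.1,0,0,0],[0.0025,0.003,0.16,0,0,0],[0.0025,0.003,0.19,0,0,0],[0.0025,0.003,0.21,0,0,0],[0.0025,0.003,0.22,0,0,0]]]}}

```text
clock: 4.45
eef_pos: [503.4, -305.5, 65.2]
tcp_rot: [-3.141, -0.0, 1.937]
contact_force: [-0.1, 0.1, -0.4]
opening: 1.002
```

Request:
{"op": "carry_out", "data": {"increments": [[[0,0,0.02,0,0,0],[0,0,0.04,0,0,0],[0,0,0.065,0,0,0],[0,0,0.065,0,0,0]]]}}

```text
clock: 4.78
eef_pos: [502.8, -305.8, 37.9]
tcp_rot: [-3.141, -0.001, 1.936]
contact_force: [-0.5, 1.2, -0.4]
opening: 1.003
```

```bash
python3 go.py 504.5 -311.5 37 20.9
python3 - <<'E'
from h import *
for n,(u0,v0,u1,v1) in dict(side=(310,220,470,330)).items():
    f=optics.grab_frame(n); c=f["img"][v0:v1,u0:u1,::-1]
    cv2.imwrite(f"pics/b_{n}.png",cv2.resize(c,None,fx=5,fy=5,interpolation=cv2.INTER_CUBIC))
E
```

```text
t 4.78 pos [ 502.8 -305.8   37.9] F [-0.5  1.2 -0.4] op 1.003 yang 20.92
mm [-5.9 -0.4  0.9] deg [-0.1 -0.1  0. ]
ROW [-0.0147 -0.0011  0.0023] [-0.0009 -0.0012  0.0003]
```

View pics/b_side.png

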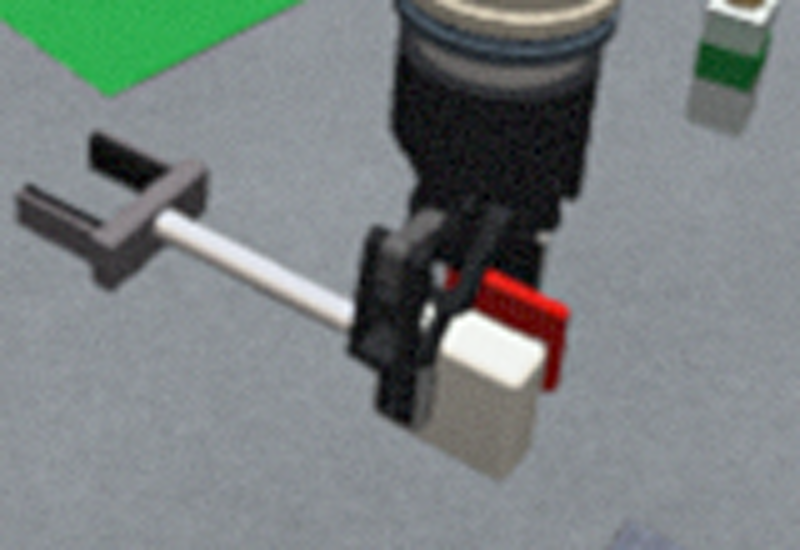

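Run:
```python
from h import *
f=optics.grab_frame("side"); 
P=[onplane(f,310+u/5,220+v/5,58)[:2] for u,v in[(381,322),(413,287),(545,350),(517,388)]]
for p in P: print(p.round(1))
y=np.array([-.357,.934]);x=np.array([.934,.357])
c=np.mean(P,0); print("centre",c,"grip",c+14*x)
# finger tip center at z 15-ish
s=sense()["eef_pos"]
for yy in(-42,0,28): 
  for zz in (15,28): print(yy,zz,(np.array(proj(f,[*(s[:2]+yy*x),zz]))-[310,220])*5)
```

```text
[ 467.5 -298.6]
[ 491.5 -288.8]
[ 513.7 -343.6]
[ 490.5 -353.9]
centre [ 490.79185817 -321.23320866] grip [ 503.86785817 -316.23520866]
-42 15 [401.02482181 437.87325622]
-42 28 [403.44807791 414.79939957]
0 15 [453.31897551 379.18520203]
0 28 [456.10615023 356.42620411]
28 15 [486.18164093 342.30448493]
28 28 [489.18057825 319.76211889]
```

Request:
{"op": "carry_out", "data": {"increments": [[[-0.01,-0.002,0,0,0,0],[-0.019,-0.004,0,0,0,0],[-0.019,-0.004,0,0,0,0],[-0.019,-0.004,0,0,0,0]]], "hand": 0.28, "squeeze": 20}}

```text
clock: 5.22
eef_pos: [504.9, -314.5, 39.6]
tcp_rot: [3.141, 0.001, 1.935]
contact_force: [-0.5, 0.0, -0.8]
opening: 0.717
```

```bash
python3 go.py 504 -313.5 37 20.9
python3 - <<'E'
from h import *
for n,(u0,v0,u1,v1) in dict(side=(310,220,470,330)).items():
    f=optics.grab_frame(n); c=f["img"][v0:v1,u0:u1,::-1]
    cv2.imwrite(f"pics/d_{n}.png",cv2.resize(c,None,fx=5,fy=5,interpolation=cv2.INTER_CUBIC))
E
```

```text
t 5.22 pos [ 504.9 -314.5   39.6] F [-0.5  0.  -0.8] op 0.717 yang 20.89
mm [ 1.2 -0.5  2.6] deg [ 0.  0. -0.]
ROW [ 0.0031 -0.0013  0.0066] [ 0.0005  0.0006 -0.0002]
```

View pics/d_side.png

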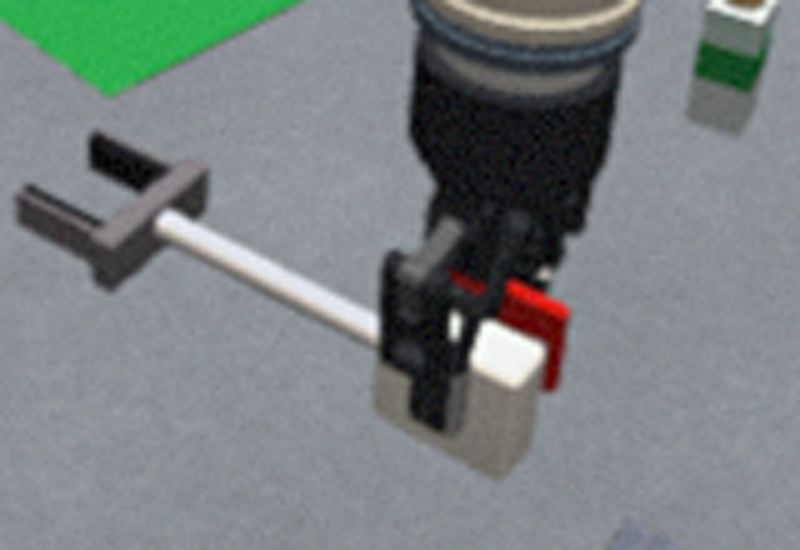

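Request:
{"op": "carry_out", "data": {"increments": [[[-0.004,-0.001,0.003,0,0,0],[-0.004,-0.001,0.003,0,0,0],[-0.004,-0.001,0.003,0,0,0],[-0.004,-0.001,0.003,0,0,0]]], "hand": 0.37}}

```text
clock: 5.6
eef_pos: [504.4, -315.6, 38.5]
tcp_rot: [-3.141, -0.0, 1.936]
contact_force: [-2.6, -0.3, 5.2]
opening: 0.633
```

```bash
python3 go.py 504 -313.5 37 20.9
python3 - <<'E'
from h import *
for n,(u0,v0,u1,v1) in dict(side=(310,220,470,330)).items():
    f=optics.grab_frame(n); c=f["img"][v0:v1,u0:u1,::-1]
    cv2.imwrite(f"pics/e_{n}.png",cv2.resize(c,None,fx=5,fy=5,interpolation=cv2.INTER_CUBIC))
E
```

```text
t 5.6 pos [ 504.4 -315.6   38.5] F [-2.6 -0.3  5.2] op 0.633 yang 20.92
mm [2.1 0.4 1.5] deg [-0. -0.  0.]
ROW [0.0053 0.0009 0.0037] [-0.0006 -0.0004  0.0003]
```

View pics/e_side.png

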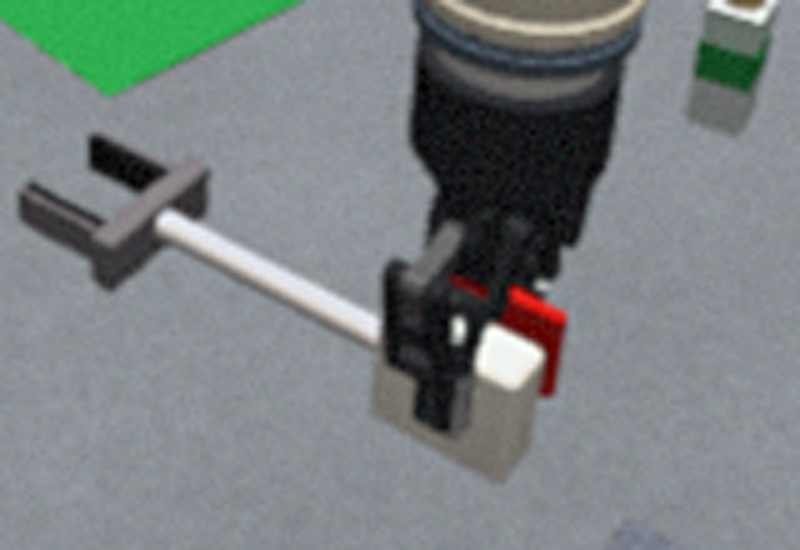

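```bash
python3 go.py 554 -89 38.5 9.5
```

```text
t 5.65 pos [ 504.4 -315.6   38.4] F [-2.9  0.8  4.9] op 0.627 yang 20.92
mm [ 1.939e+02  1.272e+02 -1.000e-01] deg [-0.  -0.  11.4]
ROW [ 4.848e-01  3.180e-01 -2.000e-04] [-0.0006 -0.0004  0.1903]
```

Request:
{"op": "carry_out", "data": {"increments": [[[0.015,0.01,-0.003,0,0,0.006],[0.045,0.03,-0.003,0,0,0.02],[0.09,0.06,-0.003,0,0,0.04],[0.15,0.1,-0.003,0,0,0.06],[0.21,0.14,-0.003,0,0,0.08]]], "hand": 0.36}}

```text
clock: 6.07
eef_pos: [527.0, -216.0, 39.0]
tcp_rot: [-3.141, -0.0, 1.85]
contact_force: [0.7, 0.7, -2.4]
opening: 0.636
```

```bash
python3 go.py 554 -89 38.5 9.5
python3 - <<'E'
from h import *
f=optics.grab_frame("side"); save(f,"m1.png")
E
```

```text
t 6.07 pos [ 527. -216.   39.] F [ 0.7  0.7 -2.4] op 0.636 yang 15.97
mm [114.6  60.9   0.5] deg [-0.  -0.   6.5]
ROW [0.2866 0.1523 0.0014] [-0.0002 -0.0003  0.1078]
```

View pics/m1.png

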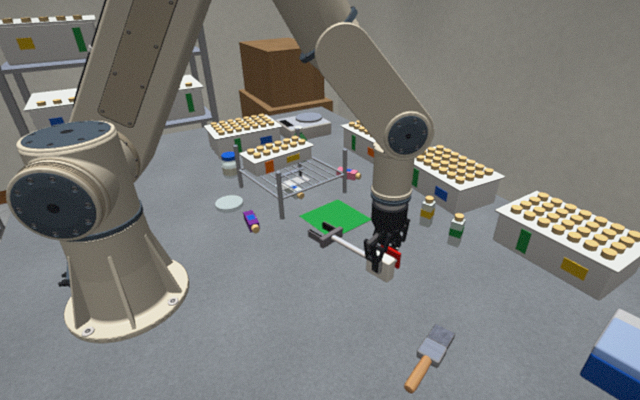

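Request:
{"op": "carry_out", "data": {"increments": [[[0.06,0.035,0.001,0,0,0.02],[0.13,0.07,0.001,0,0,0.045],[0.2,0.105,0.001,0,0,0.075],[0.26,0.137,0.001,0,0,0.1],[0.286,0.152,0.001,0,0,0.108]]]}}

```text
clock: 6.53
eef_pos: [553.9, -87.1, 38.7]
tcp_rot: [-3.141, -0.001, 1.739]
contact_force: [1.1, -1.2, -2.1]
opening: 0.639
```

Request:
{"op": "carry_out", "data": {"increments": [[[0,0,0,0,0,0],[0,0,0,0,0,0]]]}}

```text
clock: 6.7
eef_pos: [553.7, -89.5, 38.7]
tcp_rot: [-3.141, -0.0, 1.741]
contact_force: [-0.7, -0.7, -2.4]
opening: 0.643
```

```bash
python3 go.py 554 -89 38.5 9.5
python3 - <<'E'
from h import *
for n,(u0,v0,u1,v1) in dict(top=(220,170,380,270),side=(270,160,390,250)).items():
    f=optics.grab_frame(n); c=f["img"][v0:v1,u0:u1,::-1]
    cv2.imwrite(f"pics/s_{n}.png",cv2.resize(c,None,fx=5 if n=="top" else 6,fy=5 if n=="top" else 6,interpolation=cv2.INTER_CUBIC))
    for t in["vial_center","reacher_mouth","jaw_palm","jaw_trigger"]:
        print(t,n,[np.round(d["point"],1).tolist() for d in nets.tip_of(t,n)])
E
```

```text
t 6.7 pos [553.7 -89.5  38.7] F [-0.7 -0.7 -2.4] op 0.643 yang 9.75
mm [0.5 0.4 0.2] deg [-0.  -0.   0.3]
ROW [0.0012 0.0009 0.0006] [-0.0003 -0.0001  0.0042]
vial_center top [[716.0, 238.5, 18.5], [327.2, 119.2, 13.5], [746.7, -114.4, -4.1], [505.0, 222.8, 13.5]]
reacher_mouth top [[526.1, 112.9, 18.4]]
jaw_palm top [[500.6, 109.5, 17.2]]
jaw_trigger top [[756.1, -218.1, 2.0], [544.1, 110.3, 16.4]]
vial_center side [[326.9, 123.8, 12.8], [502.1, 229.1, 12.6], [716.1, 240.2, 13.8]]
reacher_mouth side [[522.8, 112.0, 14.0], [742.8, 2.0, -1.7]]
jaw_palm side [[493.3, 109.3, 15.5]]
jaw_trigger side [[525.9, 108.4, 14.5], [543.2, 112.8, 16.5], [373.6, 467.8, 0.7]]
```

View pics/s_top.png

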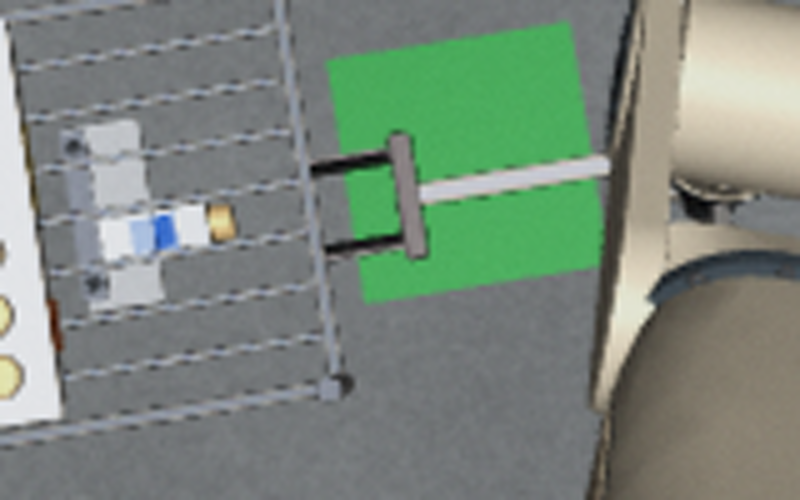

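View pics/s_side.png

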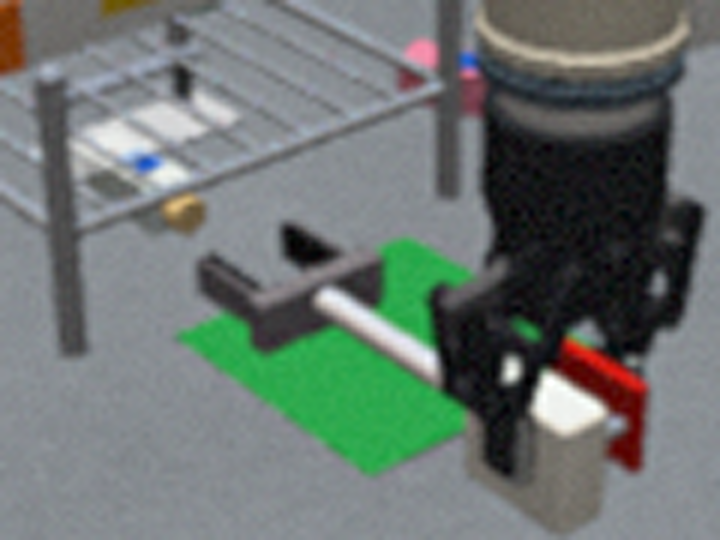

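Request:
{"op": "carry_out", "data": {"increments": [[[0.02,0,0.002,0,0,0],[0.05,0,0.002,0,0,0],[0.085,0,0.002,0,0,0],[0.11,0,0.002,0,0,0],[0.12,0,0.002,0,0,0]]]}}

```text
clock: 7.62
eef_pos: [545.5, -41.1, 38.3]
tcp_rot: [3.141, -0.0, 1.741]
contact_force: [-0.3, -2.1, 1.2]
opening: 0.639
```

```bash
cat > look.py <<'E'
import sys
from h import *
s=sense(); print(s["clock"].__round__(2),s["eef_pos"].round(1),s["contact_force"].round(1),round(s["opening"],3))
for n,(u0,v0,u1,v1),k in [("top",(225,175,345,255),6),("side",(270,155,390,245),6)]:
    f=optics.grab_frame(n); c=f["img"][v0:v1,u0:u1,::-1]
    cv2.imwrite(f"pics/{sys.argv[1]}_{n}.png",cv2.resize(c,None,fx=k,fy=k,interpolation=cv2.INTER_CUBIC))
E
python3 look.py t1
```

```text
7.62 [545.5 -41.1  38.3] [-0.3 -2.1  1.2] 0.639
```

View pics/t1_top.png

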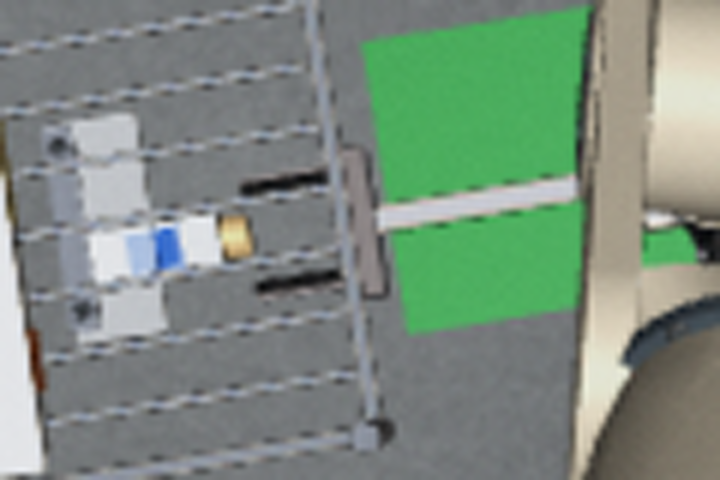

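View pics/t1_side.png

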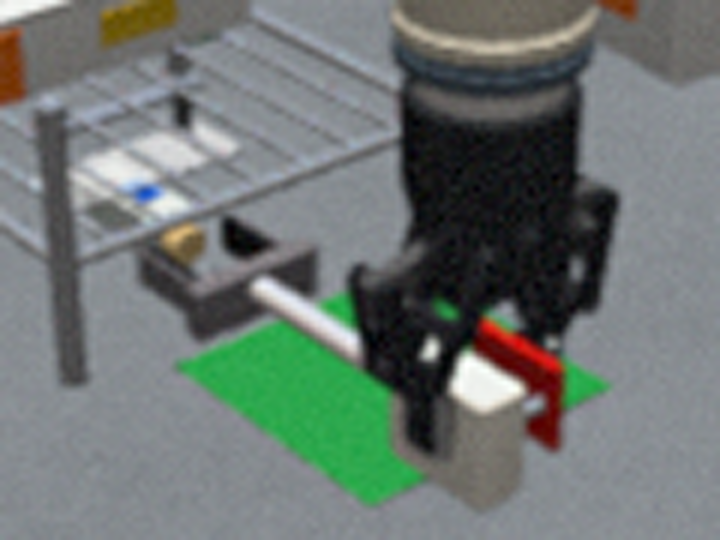

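Request:
{"op": "carry_out", "data": {"increments": [[[0.02,0,0,0,0,0],[0.05,0,0,0,0,0],[0.08,0,0,0,0,0],[0.105,0,0,0,0,0],[0.11,0,0,0,0,0]]]}}

```text
clock: 8.13
eef_pos: [538.3, 2.0, 38.3]
tcp_rot: [3.141, 0.0, 1.74]
contact_force: [0.6, -3.9, 5.2]
opening: 0.639
```

```bash
python3 look.py t2
```

```text
8.13 [538.3   2.   38.3] [ 0.6 -3.9  5.2] 0.639
```

View pics/t2_top.png

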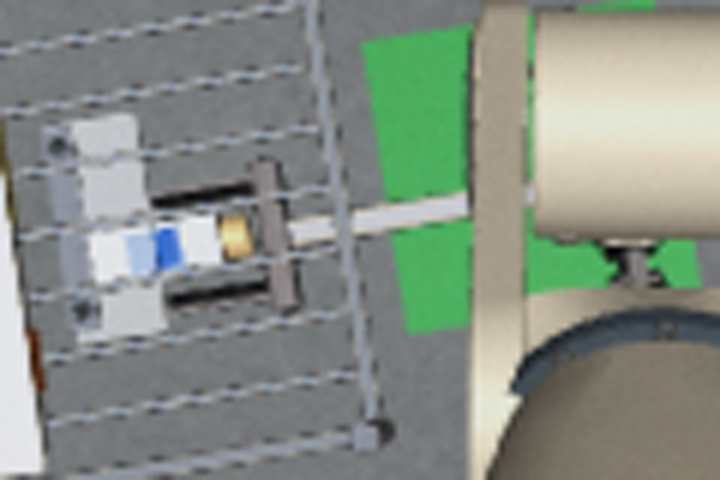

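View pics/t2_side.png

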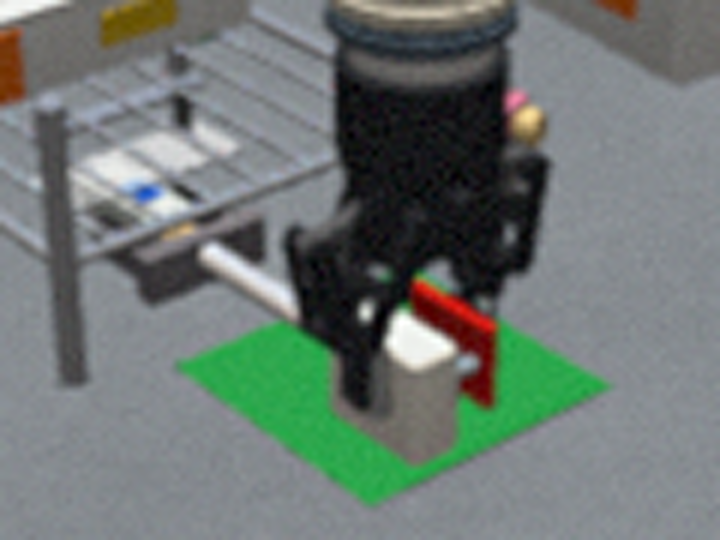

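Request:
{"op": "carry_out", "data": {"increments": [[[0,-0.002,0,0,0,0],[0,-0.004,0,0,0,0],[0,-0.005,0,0,0,0],[0,-0.005,0,0,0,0]]], "hand": 0.45, "squeeze": 22}}

```text
clock: 8.57
eef_pos: [535.2, 1.4, 38.3]
tcp_rot: [-3.14, -0.001, 1.739]
contact_force: [-4.3, 4.0, 10.3]
opening: 0.552
```

```bash
python3 look.py t3
```

```text
8.57 [535.2   1.4  38.3] [-4.3  4.  10.3] 0.552
```

View pics/t3_top.png

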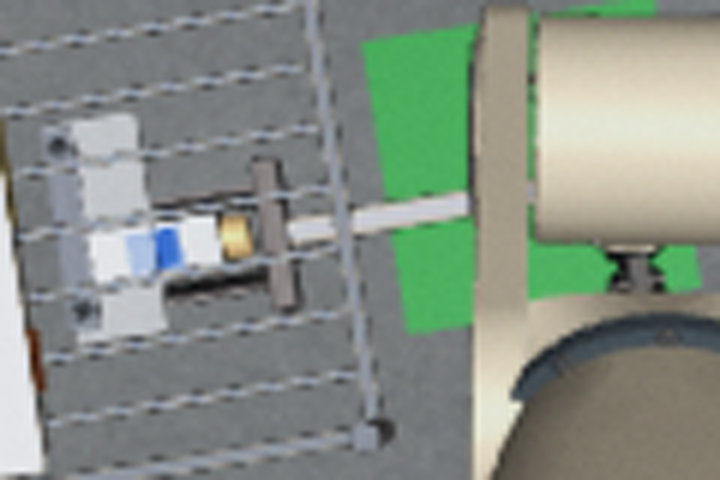

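Request:
{"op": "carry_out", "data": {"increments": [[[0,0,-0.002,0,0,0],[0,0,-0.002,0,0,0],[0,0,-0.002,0,0,0]]], "hand": 0.49}}

```text
clock: 8.92
eef_pos: [535.0, 1.0, 38.7]
tcp_rot: [-3.139, -0.001, 1.739]
contact_force: [-4.5, 3.3, 8.2]
opening: 0.516
```

Request:
{"op": "carry_out", "data": {"increments": [[[0,0,-0.001,0,0,0],[0,0,-0.001,0,0,0],[0,0,-0.001,0,0,0]]], "hand": 0.53}}

```text
clock: 9.17
eef_pos: [534.8, 0.9, 39.0]
tcp_rot: [-3.138, -0.001, 1.74]
contact_force: [-5.0, 2.6, 8.7]
opening: 0.496
```

Request:
{"op": "carry_out", "data": {"increments": [[[0,0,-0.001,0,0,0],[0,0,-0.001,0,0,0],[0,0,-0.001,0,0,0]]], "hand": 0.6}}

```text
clock: 9.42
eef_pos: [535.1, 0.9, 39.0]
tcp_rot: [-3.139, -0.001, 1.74]
contact_force: [-3.8, 4.7, 1.7]
opening: 0.493
```

```bash
python3 look.py t4
```

```text
9.42 [535.1   0.9  39. ] [-3.8  4.7  1.7] 0.493
```

View pics/t4_top.png

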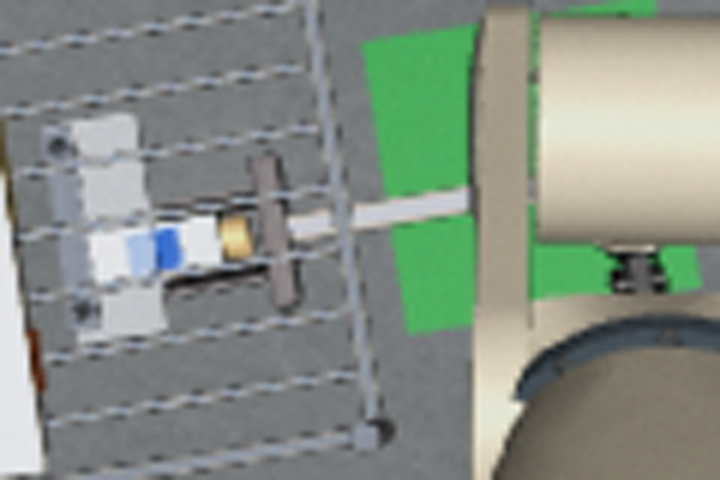

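Request:
{"op": "carry_out", "data": {"increments": [[[-0.004,0,0,0,0,0],[-0.01,0,0,0,0,0],[-0.02,0,0,0,0,0],[-0.03,0,0,0,0,0],[-0.04,0,0,0,0,0]]]}}

```text
clock: 9.93
eef_pos: [538.7, -14.8, 39.1]
tcp_rot: [-3.141, -0.001, 1.739]
contact_force: [-0.9, 6.0, -2.2]
opening: 0.489
```

```bash
python3 look.py t5
```

```text
9.93 [538.7 -14.8  39.1] [-0.9  6.  -2.2] 0.489
```

View pics/t5_top.png

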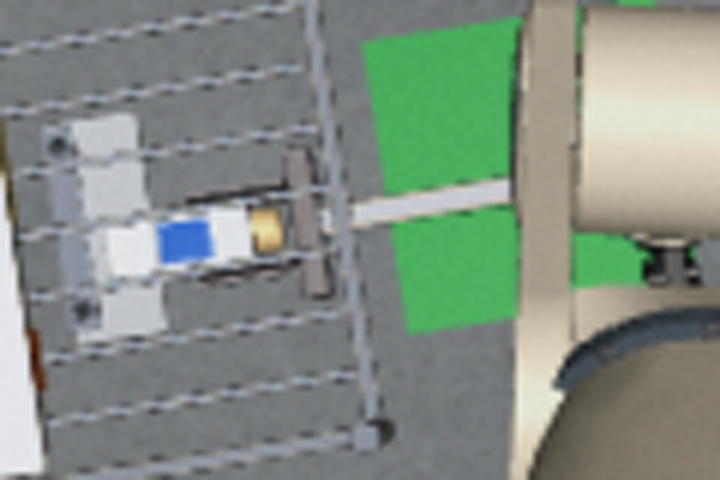

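The vial is coming out with the jaws (plug tip moved from x=252 to 285, about 16 mm). I continue the draw.

Request:
{"op": "carry_out", "data": {"increments": [[[-0.02,0,0.001,0,0,0],[-0.045,0,0.001,0,0,0],[-0.075,0,0.001,0,0,0],[-0.105,0,0.001,0,0,0],[-0.135,0,0.001,0,0,0]]]}}

```text
clock: 10.45
eef_pos: [548.4, -69.7, 39.1]
tcp_rot: [3.141, 0.0, 1.739]
contact_force: [-0.3, 0.2, -2.5]
opening: 0.489
```

Request:
{"op": "carry_out", "data": {"increments": [[[-0.035,0,0,0,0,0],[-0.07,0,0,0,0,0],[-0.105,0,0,0,0,0],[-0.13,0,0,0,0,0],[-0.15,0,0,0,0,0]]]}}

```text
clock: 10.87
eef_pos: [558.4, -129.8, 39.2]
tcp_rot: [3.142, 0.0, 1.738]
contact_force: [0.2, 0.6, -2.4]
opening: 0.488
```

```bash
python3 look.py t6
```

```text
10.87 [ 558.4 -129.8   39.2] [ 0.2  0.6 -2.4] 0.488
```

View pics/t6_top.png

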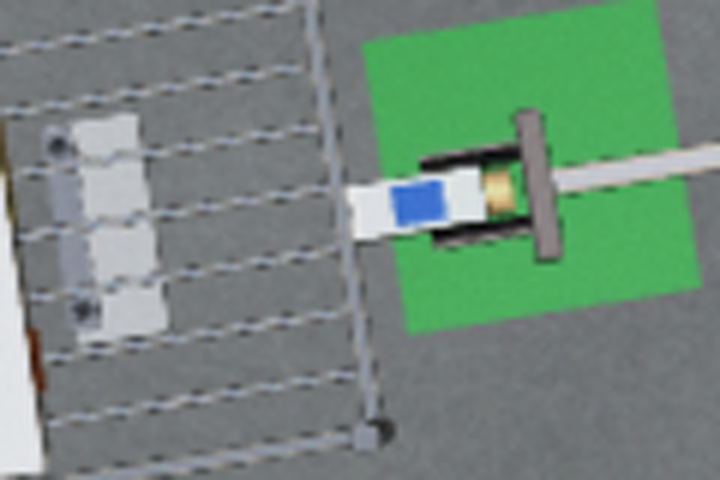

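View pics/t6_side.png

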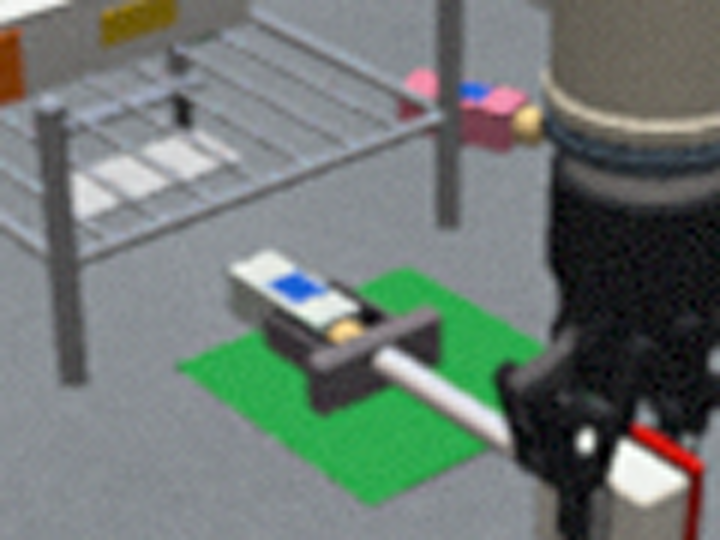

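Request:
{"op": "carry_out", "data": {"increments": [[[-0.03,0,0.001,0,0,0],[-0.065,0,0.001,0,0,0],[-0.1,0,0.001,0,0,0],[-0.125,0,0.001,0,0,0],[-0.135,0,0.002,0,0,0]]]}}

```text
clock: 11.38
eef_pos: [567.9, -182.5, 39.0]
tcp_rot: [3.141, -0.0, 1.738]
contact_force: [-1.3, 9.8, 13.7]
opening: 0.489
```

Request:
{"op": "carry_out", "data": {"increments": [[[0,0,0,0,0,0],[0,0,0.001,0,0,0],[0,0,0.001,0,0,0]]]}}

```text
clock: 11.63
eef_pos: [567.9, -182.8, 39.0]
tcp_rot: [3.14, 0.002, 1.739]
contact_force: [-1.6, -3.4, 8.1]
opening: 0.492
```

Request:
{"op": "carry_out", "data": {"increments": [[[0,0.004,-0.001,0,0,0],[0,0.008,-0.001,0,0,0],[0,0.012,-0.001,0,0,0],[0,0.013,-0.001,0,0,0]]], "hand": 0.37}}

```text
clock: 11.97
eef_pos: [572.5, -180.4, 38.1]
tcp_rot: [-3.141, -0.0, 1.739]
contact_force: [0.4, 0.4, -1.8]
opening: 0.63
```

Run:
```python
from h import *
s=sense(); print(s["clock"].__round__(2),s["eef_pos"].round(1),s["contact_force"].round(1),round(s["opening"],3))
for n,(u0,v0,u1,v1),k in [("top",(260,165,390,245),6),("side",(280,165,420,265),5)]:
    f=optics.grab_frame(n); c=f["img"][v0:v1,u0:u1,::-1]
    cv2.imwrite(f"pics/t7_{n}.png",cv2.resize(c,None,fx=k,fy=k,interpolation=cv2.INTER_CUBIC))
```

```text
11.97 [ 572.5 -180.4   38.1] [ 0.4  0.4 -1.8] 0.63
```

View pics/t7_top.png

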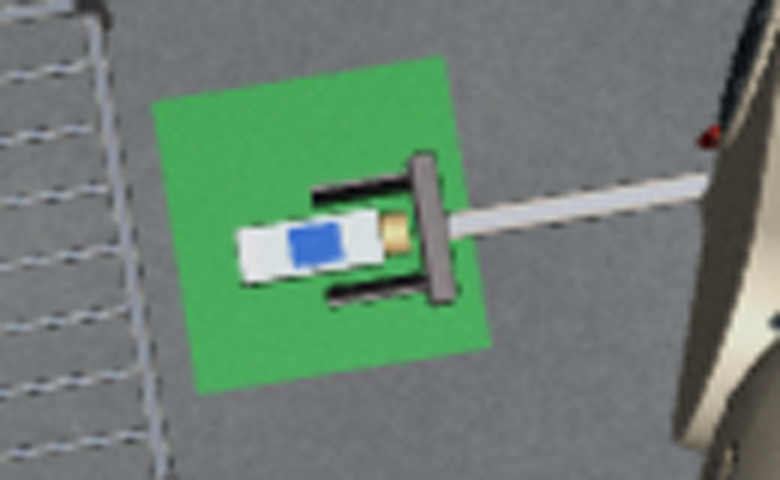

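View pics/t7_side.png

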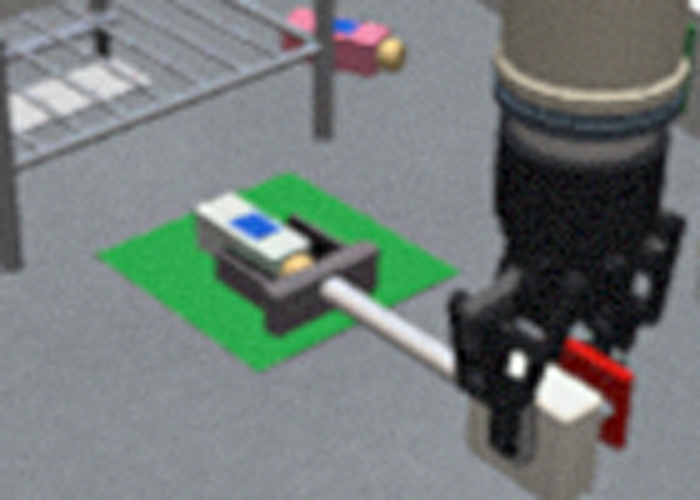

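Request:
{"op": "carry_out", "data": {"increments": [[[-0.02,0,0,0,0,0],[-0.05,0,0,0,0,0],[-0.09,0,0,0,0,0],[-0.13,0,0,0,0,0],[-0.17,0,0,0,0,0]]]}}

```text
clock: 12.48
eef_pos: [584.1, -249.9, 38.6]
tcp_rot: [3.141, 0.0, 1.739]
contact_force: [0.5, 0.9, -3.0]
opening: 0.63
```

Request:
{"op": "carry_out", "data": {"increments": [[[-0.04,0,0,0,0,0],[-0.08,0,0,0,0,0],[-0.12,0,0,0,0,0],[-0.15,0,0.001,0,0,0],[-0.16,0,0.002,0,0,0]]]}}

```text
clock: 12.9
eef_pos: [594.9, -313.2, 37.8]
tcp_rot: [3.141, 0.001, 1.738]
contact_force: [-0.2, 0.7, -1.9]
opening: 0.635
```

Request:
{"op": "carry_out", "data": {"increments": [[[0,0,0.001,0,0,0],[0,0,0.001,0,0,0]]]}}

```text
clock: 13.07
eef_pos: [594.4, -310.6, 37.2]
tcp_rot: [-3.142, -0.0, 1.739]
contact_force: [0.0, 0.4, -1.9]
opening: 0.628
```

Run:
```python
from h import *
s=sense(); print(s["clock"].__round__(2),s["eef_pos"].round(1),s["contact_force"].round(1),round(s["opening"],3))
f=optics.grab_frame("side"); save(f,"u_side.png")
```

```text
13.07 [ 594.4 -310.6   37.2] [ 0.   0.4 -1.9] 0.628
```

View pics/u_side.png

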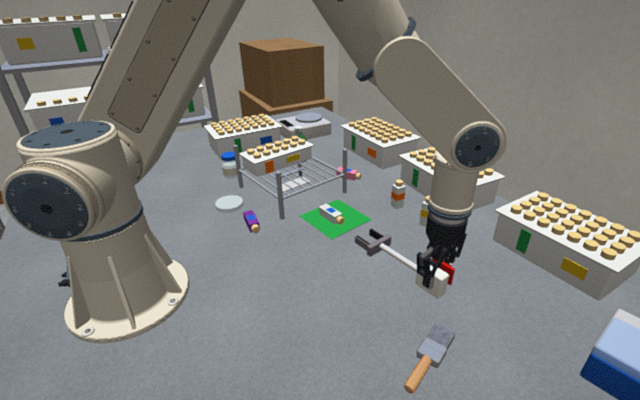

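Request:
{"op": "carry_out", "data": {"increments": [[[0,0,0.0015,0,0,0],[0,0,0.003,0,0,0],[0,0,0.003,0,0,0]]]}}

```text
clock: 13.37
eef_pos: [594.4, -310.0, 37.1]
tcp_rot: [-3.141, 0.0, 1.74]
contact_force: [-4.0, -0.1, 7.9]
opening: 0.63
```

Request:
{"op": "carry_out", "data": {"increments": [[[0,0,0,0,0,0],[0,0,0,0,0,0],[0,0,0,0,0,0]]], "hand": 0.3}}

```text
clock: 13.62
eef_pos: [594.6, -310.1, 36.2]
tcp_rot: [3.141, 0.0, 1.74]
contact_force: [0.1, 0.8, 0.6]
opening: 0.701
```

Request:
{"op": "carry_out", "data": {"increments": [[[0,0,0,0,0,0],[0,0,0,0,0,0],[0,0,0,0,0,0],[0,0,0,0,0,0]]], "hand": 0}}

```text
clock: 13.95
eef_pos: [594.5, -310.6, 36.0]
tcp_rot: [-3.142, -0.0, 1.739]
contact_force: [0.3, 0.3, -0.1]
opening: 0.996
```

Request:
{"op": "carry_out", "data": {"increments": [[[0,0,-0.02,0,0,0],[0,0,-0.05,0,0,0],[0,0,-0.1,0,0,0],[0,0,-0.17,0,0,0],[0,0,-0.25,0,0,0]]]}}

```text
clock: 14.37
eef_pos: [593.8, -310.4, 137.1]
tcp_rot: [-3.14, -0.001, 1.739]
contact_force: [0.3, 0.6, -1.2]
opening: 1.0
```

Request:
{"op": "carry_out", "data": {"increments": [[[-0.05,0,-0.08,0,0,0],[-0.1,0,-0.16,0,0,0],[-0.15,0,-0.22,0,0,0],[-0.18,0,-0.25,0,0,0],[-0.18,0,-0.25,0,0,0]]]}}

```text
clock: 14.78
eef_pos: [608.2, -384.9, 241.7]
tcp_rot: [3.136, 0.006, 1.737]
contact_force: [0.5, 0.1, 0.3]
opening: 0.999
```

Run:
```python
from h import *
s=sense(); print(s["clock"].__round__(2),s["eef_pos"].round(1),s["contact_force"].round(1),round(s["opening"],3))
for n in("side","top"):
    f=optics.grab_frame(n); save(f,f"v_{n}.png")
    for t in["vial_center","reacher_mouth","vial_a","dish","jar","brush","flask"]:
        print(t,n,[np.round(d["point"]).tolist() for d in nets.tip_of(t,n) if d["confidence"]>.4])
```

```text
14.78 [ 608.2 -384.9  241.7] [0.5 0.1 0.3] 0.999
vial_center side [[534.0, 44.0, 12.0], [326.0, 121.0, 12.0], [719.0, 240.0, 16.0]]
reacher_mouth side [[565.0, -105.0, 17.0]]
vial_a side [[327.0, 125.0, 2.0], [538.0, 39.0, -0.0], [752.0, -111.0, -3.0], [744.0, 6.0, 0.0], [753.0, -214.0, 2.0], [722.0, 237.0, -1.0]]
dish side [[299.0, 266.0, -4.0]]
jar side [[372.0, 470.0, 3.0]]
brush side [[454.0, -442.0, -2.0]]
flask side []
vial_center top [[329.0, 119.0, 11.0], [716.0, 243.0, 16.0], [538.0, 41.0, 16.0], [376.0, 471.0, 1.0]]
reacher_mouth top [[562.0, -107.0, 18.0]]
vial_a top [[326.0, 127.0, 0.0], [722.0, 238.0, -2.0], [748.0, -108.0, -4.0], [744.0, 2.0, 0.0], [536.0, 40.0, 2.0], [754.0, -220.0, -0.0]]
dish top [[532.0, 142.0, 3.0]]
jar top [[379.0, 473.0, 3.0], [535.0, 40.0, 14.0]]
brush top [[750.0, -115.0, -4.0], [453.0, -444.0, -3.0]]
flask top [[642.0, 469.0, -1.0]]
```

View pics/v_side.png

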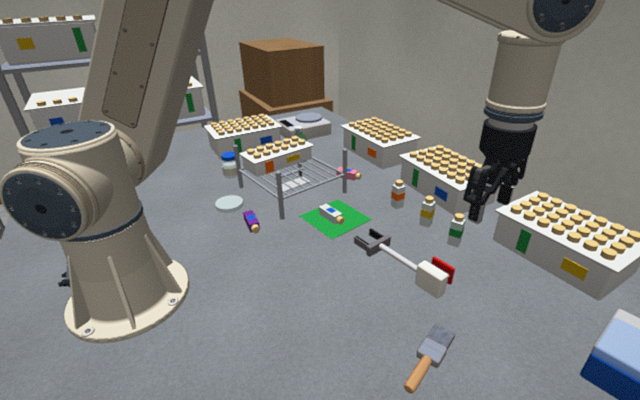

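View pics/v_top.png

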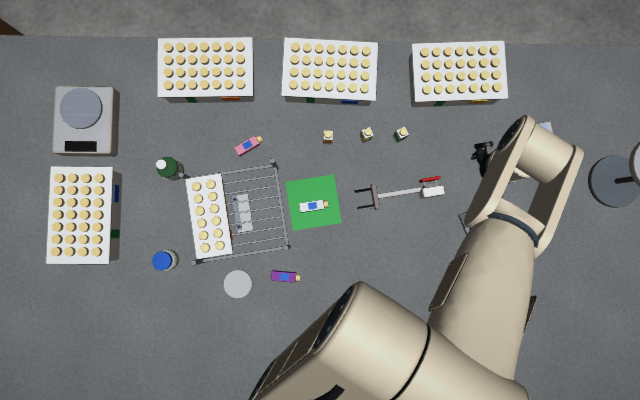

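The vial lies flat on the mat, at (313,206) in the top picture and (331,212) in the side one. The reacher lies about 85 mm clear of it (jaws near (362,199) in the top picture), and the hand is free.

Run:
```python
from h import *
s=sense(); print(s["clock"],np.abs(s["qvel"]).max(),s["contact_force"].round(1)); print(r.sign_off())
```

```text
15.5833 0.0014905178619344058 [-0.8  0.5 -0.5]
the job is handed in; nothing more can be done
None
```

The vial is out from under the rack and lying flat on the green mat, fully clear of the rack. I handed the job in at 15.6 s of the 61 s allowed.

- **What I did:** I took the reacher by its grip and trigger and kept the pinch light so the jaws stayed open. I slid it under the rack to the vial and closed on it with a 22 N pinch, about 8 to 9 N per jaw by your figures. I then drew the vial about 190 mm out, released it, backed the reacher off about 130 mm and set it down on the table.
- **Vial:** Both cameras put its centre at about (536, 42) mm, near the middle of the mat, and no crack shows in the pictures.
- **Reacher and arm:** The jaw tips lie about 85 mm from the vial. The hand is raised, open and touching nothing, and the arm was still at the end.
- **Bystanders:** In the last pictures they stand where they started, to within the few millimetres the networks can tell. The top-camera network gave one dish reading at the rack front and one extra brush reading at a standing vial. I take both as false detections, because the pictures show both things unmoved.
- **Forces:** The largest wrist force at the end of a move was about 17 N, from the grip being pressed lightly on the table just before release. I saw no sign of contact with the rack.
- **Not measured:** I inferred the jaw force on the vial from the commanded pinch. During the draw most of the reacher's weight was on the hand, so the vial may have ridden a fraction of a millimetre off the table.

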